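Reset the reach dial and hold the drying rod out at its second stop

TASK

Turn the black reach-dial knob on the grey pull-out drying rod back to its zero stop while the rod is still fully in. Then squeeze the red button in the side of the rod's white handle and pull the rod straight out past its first stop to its second stop, all the way out, and finish there still holding the handle with the button squeezed in, because the spring would draw the rod back. Leave the green measuring cup, the blue scrub brush and the little steel cap as they are.

Things in the scene. Friction and masses are not known exactly. Their poses are not given: they have to be found in the camera images.
- unit: Fixed grey housing of the pull-out drying rod, 200 x 90 mm, top at 90 mm height, on a steel foot plate 240 x 120 x 5 mm, standing on the worktop. Origin on the worktop, under the middle of the housing's front face (where the rod comes out); z up. The housing lies from x = 0 to 200 mm in its own frame, and the rod slides out straight along its -x. The rod axis is 60 mm above the worktop.
- handle_grip (a point): Middle of the white handle on the rod's outer end, seen between its two sides; 67 mm above the worktop, moving with the rod. With the rod in, it is 60 mm in front of the housing (unit x = -60 mm, y = 0). Handle 44 mm long along the rod, 30 mm wide (along the unit's y), from 40 to 90 mm height; the air beneath and both sides are free. Axes as the unit's.
- button_face (a point): Middle of the outer face of the red button on the handle's +y side (unit frame), 67 mm above the worktop. The button is 24 mm long and 28 mm high and stands 9 mm proud of the handle (24 mm from its mid plane) when out, 2 mm when fully in, so handle plus button is 39 mm wide, 32 mm when squeezed. Moves with the rod.
- button (a joint): Button travel, m: 0 out, 0.007 fully in, pushed towards -y of the unit. Spring: 2.5 N to start, 6 N fully in. Pressing it more than about 4.5 mm frees the rod; let go, it springs out and locks the rod again at home or at the first stop.
- rod (a joint): How far the rod is out, m: 0 fully in (locked there until the button is pressed), about 0.06 the first stop (locks there if the button is let out), 0.12 the second stop, a hard end stop with no lock. A spring pulls it back in: about 2 N at home, 4 N at the second stop; friction about 1 N more.
- dial (a joint): Turn of the reach-dial knob, rad: 0 at its zero stop (a hard stop, red pointer at the green mark, towards the rod's handle), growing clockwise seen from above; so it is turned back counterclockwise. It stays where left (friction 0.03 N m). It remembers the farthest reach: a rod drawn out drags it along to about 1 rad per 100 mm (about 1.2 rad at the second stop), and the dial never goes back by itself. Starts between 0.6 and 1.4.
- dial_grip (a point): Point on the dial knob's upright axis, at unit x = 120 mm, y = 0, 117 mm above the worktop: middle height to grip. Black bar grip 40 mm long, 12 mm wide, from 101 to 129 mm height, on a disc of 22 mm radius and 10 mm height on the housing top (disc from 91 to 101 mm). The point turns with the knob: its x axis lies along the bar (the red pointer is at its -x end) and equals the unit's x axis at dial 0.
- cup: Empty green plastic measuring cup with a side handle, loose, 76 mm across the rim, 85 mm high; origin at the centre of its underside. To be left alone.
- brush: Blue scrub brush with a bow handle, white bristle block down, loose, 130 x 50 mm, 67 mm high; origin at the centre of its underside, x along its length. To be left alone.
- cap: Thimble-sized steel cap, loose, 22 mm across, 22 mm high; origin at the centre of its underside. To be left alone.

How it is judged:
On the way, in this order (a step that is already met when the one before it is completed fails the run):
1. the dial is turned back to its zero stop while the rod is fully in (value of joint dial below 0.08 rad and value of joint rod below 0.008 m), for 0.1 s.
2. the button is pressed and the rod is out at its second stop (value of joint rod above 0.112 m and value of joint button above 0.004 m), for 0.2 s.
At the end, for the whole second after the job is handed in: The rod is out within 8 mm of its second stop and still, held by the fingers (more than 1.5 N on handle and button) with the button pressed at least 4 mm, and the dial shows this pull (1.0 to 1.4 rad) (all of step 2 and contact force between the fingers and rod above 1.5 N and velocity of joint rod between -0.01 and 0.01 m/s and value of joint dial between 1 and 1.4 rad); the arm keeps its last pose, push and grip.
It fails at once if the cup is moved by more than 20 mm or tipped (distance of cup from where it was at the start of the episode above 0.02 m or angle between cup's own z axis and vertical above 0.3 rad).
It fails at once if the brush is moved by more than 20 mm or tipped (distance of brush from where it was at the start of the episode above 0.02 m or angle between brush's own z axis and vertical above 0.3 rad).
It fails at once if the cap is moved by more than 20 mm or tipped (distance of cap from where it was at the start of the episode above 0.02 m or angle between cap's own z axis and vertical above 0.3 rad).
It also fails if it takes over 54 s, if anything falls off the work surface, if the arm or the gripper's body presses on something with over 40 N, if the wrist force passes 120 N, or if a joint passes its speed limit or range.

ROBOT

A 7-joint arm with a two-finger parallel gripper is mounted at the origin on the work surface. World frame = base frame: x ahead of the robot, y to its left, z up, the work surface at z = 0. Lengths are in m, angles in rad, forces in N, time in s.
With the tool pointing down it reaches from about 0.425 to 0.875 m from the base axis. Payload 4.7 kg.
Tool frame: the origin (TCP) lies on the centre line of the jaws, within the pads' length; the fingertips stand 14 mm ahead of it and the grasp point (between the pads) lies 5 mm behind it; z points along the fingers, y is the direction in which the jaws open and shut (so a half turn about z gives the same grasp; the last joint's range is limited). The gripper opens to 87 mm and grips with 3 to 60 N. Pads are 19 mm wide; open, the fingers measure 117 mm over their backs; the gripper's body (75 mm by 190 mm) begins 51 mm behind the grasp point.
Start: joints at [1.328, 0.321, -0.07, 1.45, 0.023, 1.371, -0.057], TCP at [0.165, -0.629, 0.237] pointing down, gripper open.
Joint ranges: [-2.86, 2.86], [-0.3, 2.09], [-1.38, 1.24], [0.06, 2.45], [-1.56, 4.7], [0.09, 2.05], [-2.69, 2.69]. Speed limits (rad/s): [2.57, 2.57, 3.14, 3.14, 3.14, 3.14, 3.14].

INTERFACE

Orientations are given as a rotation vector (axis times angle).
In Python, from bench import ctrl gives the robot as it stands. The module is installed in compiled form; this text tells all that it offers.
- The arm moves only by the tool step_arm, never from a script. Its argument "plan" is a list of rows, each a list of 3 entries, a list of its own where there are three numbers: the turn, a rotation vector about the tool's x, y, z in rad, then the shift along the tool's x, y, z in m, then the closure in counts, from 0 (fully open) to 255 (shut). In form: [[[rx, ry, rz], [x, y, z], hand], ...]. A call has exactly 10 rows; each row is the pose to reach, as a shift and turn from the pose commanded when the call began, along the tool's axes at that moment; what a row does not reach only later rows make up. A row lasts 1/8 s, in which the tool goes at most 62.5 mm and 10.7 degrees, less where a joint would pass 70% of its speed; a pose out of reach is approached as far as the arm can. A call with a gripper value outside its range is refused whole. The fingers move at their own pace and stop on an object; "squeeze" is the grip in N (left out, the last holds). Time passes only in rows, so rows that repeat a pose let the fingers close, or fill a call up. It gives the time, the measured TCP pose, the force and the opening at its end, in the units of the state.
- ctrl.get_state(): the state, without advancing time (a new reading comes with each control period).
- ctrl.get_image(name): name is "scene" or "top" or "wrist"; returns the picture (480x640x3 uint8, red, green, blue); there is no depth.
- ctrl.calibration(name): a dict with "fov_y" (degrees; the focal length in pixels is half the picture's height over the tangent of half this angle, whatever the lens; pixels are square), "cx", "cy" (the principal point, pixels), "k1" (the pictures are not rectified: a ray, as slopes to the right and down, at radius r is drawn at 1 + k1 r^2 times it, then the intrinsics apply), "rvec" (rotation vector, rad) and "tvec" (3), from world to camera coordinates, as OpenCV has them. Camera axes: x right, y down, z forward; pixel columns grow to the right and rows downward; lengths in m; the calibration is good to about 2 mm. A picture is of the moment at which its call begins: read the wrist's pose just before it. calibration takes no time and is no camera call; for the wrist camera it gives the pose at the moment of the call.
- ctrl.close_job(): hands the job in, once; it reports no verdict.
Trained networks look in the newest picture that a camera, given by its name, has taken for a name from the list of things; names that differ only in an ending like _2 or _b are one class to them, and where a whole thing is asked for, a point or a joint stands for the part that bears it (a point fixed in the world has none). Each returns a list of dicts, best first, with "score" (0 to 1); they miss things now and then, are a little off and sometimes report something else, mostly with a low value. They report only what shows in the picture. A call takes as long as a camera call.
- ctrl.cut_out(camera, label): "pixels" (480x640 bool, what is visible of it) and "rect" ([left, top, width, height] in pixels, round what is visible of it).
The state is a dict: "time": time; "joint_positions": joint angles; "qd": joint speeds; "joint_torque": joint torques, N m; "position": TCP position; "tool_rot": TCP orientation; "ft_force": force on the tool from outside, world axes, zero at the start; "torque": the same for the moment, N m; "grip_width": opening from 0.0 (shut) to 1.0 (fully open).
Only numpy, scipy, OpenCV 4.12 (cv2) and the standard library are available. Lean on these libraries where they do the work, as an engineer would, in place of code of your own. Each camera call takes 0.05 s, during which the arm holds its last target.

## Working session

There is one attempt and no reset: what is moved stays moved. The work goes in short steps, Python scripts to look and compute and a tool call to move; the robot and the scene stay as the last step left them, time stands still between calls to the robot, and variables do not carry over. Pictures are saved under pics/ and viewed, and the job is handed in when it is done.

Besides the shell and the picture viewer there is one more tool, called by a JSON object that holds its "fn" and its "kwargs". step_arm: Moves the arm, as the interface text tells. Its arguments: {"type":"object","properties":{"plan":{"type":"array"},"squeeze":{"type":"number"}},"required":["plan"]}

```bash
mkdir -p pics; python3 - <<'E'
from bench import ctrl
import cv2
s=ctrl.get_state()
for k,v in s.items(): print(k,v)
for n in ["scene","top","wrist"]:
    im=ctrl.get_image(n); cv2.imwrite(f"pics/{n}0.png",im[:,:,::-1]); print(n,ctrl.calibration(n))
E
```

```text
time 0.0
joint_positions [ 1.32814566  0.32179271 -0.07008357  1.45164577  0.02263205  1.37080167
 -0.05691084]
qd [-8.91121827e-04 -1.40259052e-05  4.99022899e-04 -1.64481081e-03
  2.47924130e-04  1.70271034e-04  6.08282839e-04]
joint_torque [ 7.24035181e-05 -4.91292071e+01 -4.03772732e-01 -3.12525809e+01
 -6.40113931e-02  4.37561644e-02  1.41143446e-04]
position [ 0.16487119 -0.62821006  0.23549583]
tool_rot [-3.11392679e+00 -4.02000546e-01  5.74580555e-04]
ft_force [-0.01294846 -1.23499335  0.68964027]
torque [-0.0235212  -0.00478829  0.00196985]
grip_width 0.9974926321944316
scene {'fov_y': 54.936906630327115, 'cx': 324.6690179775931, 'cy': 236.57221155413322, 'k1': 0.006287848808285573, 'rvec': array([ 1.41190213,  2.36988523, -0.68137585]), 'tvec': array([ 0.30580041, -0.37919326,  1.09182395])}
top {'fov_y': 45.490393698233376, 'cx': 326.8056319845491, 'cy': 242.16357545094334, 'k1': 0.05555707177437653, 'rvec': array([ 2.13511787, -2.13443979,  0.15165924]), 'tvec': array([-0.01741017,  0.59878581,  0.77008812])}
wrist {'fov_y': 69.95457079360219, 'cx': 316.87502497481506, 'cy': 233.13224712083644, 'k1': -0.037627067777503714, 'rvec': array([-2.29716   ,  1.77218324,  0.26173344]), 'tvec': array([-0.64823946, -0.03484996,  0.39080291])}
```

View pics/scene0.png

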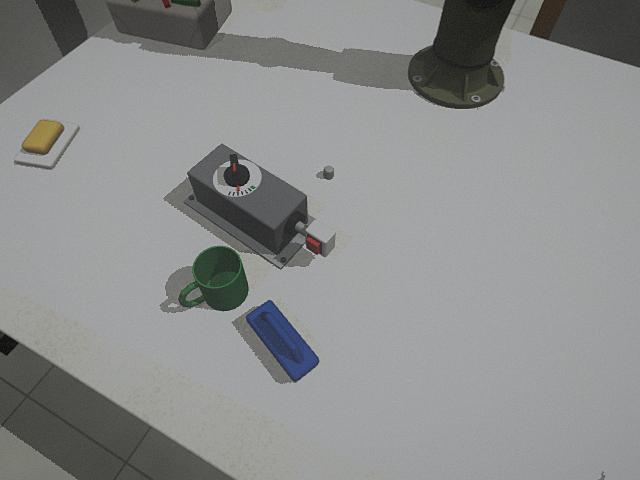

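View pics/top0.png

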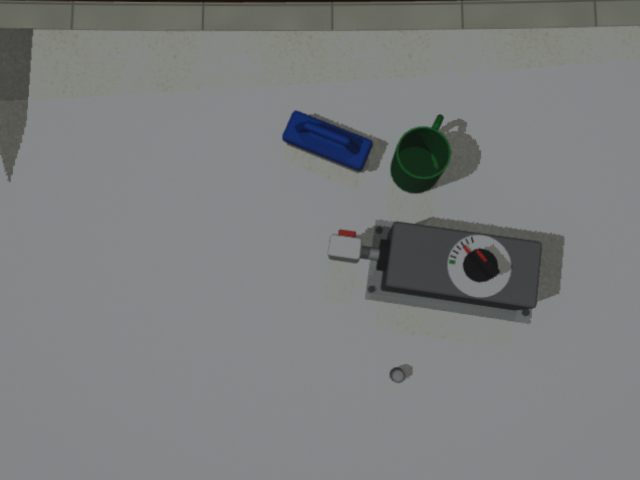

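View pics/wrist0.png

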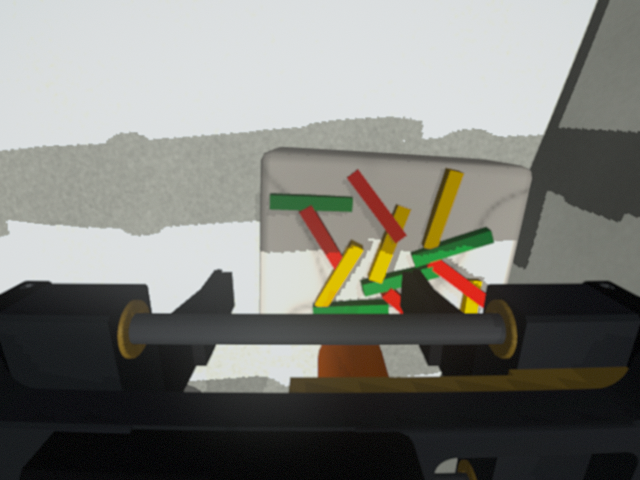

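The top view shows the handle at about (346,247), the red button at (347,233), the dial at (481,264), the cup at (420,160), the brush at (328,140) and the cap at (398,375). I'll zoom in and measure.

```bash
cat > h.py <<'E'
import numpy as np, cv2
from bench import ctrl
def K(c):
    f=240/np.tan(np.radians(c['fov_y']/2)); return f
def proj(c,P):
    P=np.atleast_2d(P); R=cv2.Rodrigues(np.array(c['rvec']))[0]
    q=P@R.T+np.array(c['tvec']); s=q[:,:2]/q[:,2:]; r2=(s**2).sum(1,keepdims=True)
    s=s*(1+c['k1']*r2); return s*K(c)+[c['cx'],c['cy']]
def ray(c,uv):
    d=(np.array(uv,float)-[c['cx'],c['cy']])/K(c); s=d.copy()
    for _ in range(20): s=d/(1+c['k1']*(s@s))
    R=cv2.Rodrigues(np.array(c['rvec']))[0]; o=-R.T@np.array(c['tvec']); return o,R.T@np.r_[s,1]
def atz(c,uv,z):
    o,d=ray(c,uv); return o+d*(z-o[2])/d[2]
E
python3 - <<'E'
from h import *
t=cv2.imread('pics/top0.png'); s=cv2.imread('pics/scene0.png')
a=cv2.resize(t[210:330,320:560],None,fx=3.3,fy=3.3,interpolation=cv2.INTER_CUBIC); cv2.imwrite('pics/tz.png',a)
a=cv2.resize(s[135:275,155:355],None,fx=4,fy=4,interpolation=cv2.INTER_CUBIC); cv2.imwrite('pics/sz.png',a)
c=ctrl.calibration('top')
for n,uv,z in [('handle',(346,247),.09),('knob',(481,264),.115),('cap',(398,375),.022),('cup',(423,153),.085),('brush',(328,140),.05)]: print(n,atz(c,uv,z))
E
```

```text
handle [ 0.5853663  -0.04365499  0.09      ]
knob [ 0.55948061 -0.21668137  0.115     ]
cap [ 0.41289619 -0.11757333  0.022     ]
cup [ 0.71760127 -0.15075321  0.085     ]
brush [ 0.74895605 -0.01880912  0.05      ]
```

View pics/tz.png

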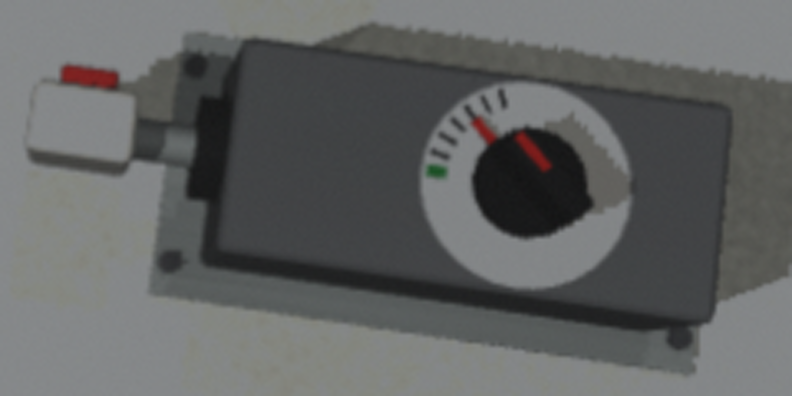

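View pics/sz.png

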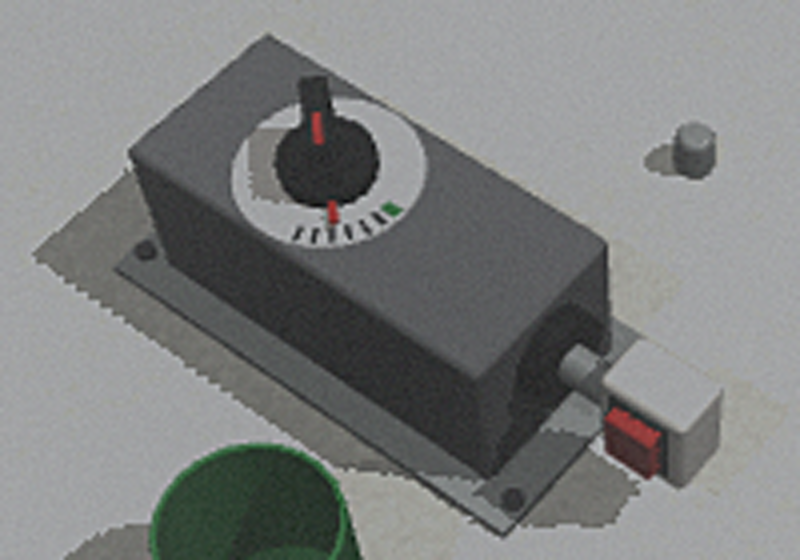

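```bash
cat > fit.py <<'E'
from h import *
from scipy.optimize import least_squares
ct=ctrl.calibration('top'); cs=ctrl.calibration('scene')
T=[((245,40),(0,45,90)),((730,107),(200,45,90)),((712,322),(200,-45,90)),((215,255),(0,-45,90)),((185,33),(-20,60,5)),((150,293),(-20,-60,5)),((695,373),(220,-60,5)),((526,186),(120,0,91))]
S=[((268,35),(200,-45,90)),((130,150),(200,45,90)),((475,380),(0,45,90)),((607,240),(0,-45,90)),((500,535),(-20,60,5)),((330,172),(120,0,91))]
def W(p,m):
    m=np.array(m)/1000; c,s=np.cos(p[2]),np.sin(p[2]); return np.c_[p[0]+c*m[:,0]-s*m[:,1],p[1]+s*m[:,0]+c*m[:,1],m[:,2]]
tp=np.array([a for a,_ in T])/3.3+[320,210]; sp=np.array([a for a,_ in S])/4+[155,135]
mt=[b for _,b in T]; ms=[b for _,b in S]
def res(p,w=(1,1)): return np.r_[w[0]*(proj(ct,W(p,mt))-tp).ravel(),w[1]*(proj(cs,W(p,ms))-sp).ravel()]
p0=[.58,-.1,-1.7]
if __name__=='__main__':
  for w in [(1,1),(1,0),(0,1)]:
    r=least_squares(res,p0,args=(w,),loss='soft_l1'); print(w,r.x)
    print(np.round(r.fun,1))
  r=least_squares(res,p0,loss='soft_l1'); p=r.x
  print('handle',W(p,[(-60,0,67)]),'dial',W(p,[(120,0,117)]))
  # pointer directions
  for c,off,sc,pts in [(ct,(320,210),3.3,[((526,186),91,'scale c'),((483,130),101,'disc red'),((437,171),91,'green'),((520,135),129,'bar red out'),((547,168),129,'bar red in'),((587,205),129,'bar far end')]),(cs,(155,135),4,[((333,212),101,'disc red'),((392,209),91,'green'),((315,112),129,'red top'),((320,142),129,'red end'),((313,78),129,'top far')])]:
    for uv,z,n in pts:
      P=atz(c,np.array(uv)/sc+off,z/1000); d=P[:2]-p[:2]; q=np.array([[np.cos(p[2]),np.sin(p[2])],[-np.sin(p[2]),np.cos(p[2])]])@d*1000-[120,0]
      print(n,np.round(q,1),'ang from -x cw',np.round(np.arctan2(q[1],-q[0]),2))
E
python3 fit.py
```

```text
(1, 1) [ 0.57717528 -0.10141737 -1.7152991 ]
[-0.9 -1.7  1.8 -1.1  1.2  1.  -0.4 -1.1 -0.4 -0.3 -0.5  0.  -1.2  0.2
 -0.3 -0.6 -0.6 -2.  -1.8 -0.7  0.1 -0.6  1.2 -1.   1.1 -0.9 -0.3 -1. ]
(1, 0) [ 0.5762343  -0.10167076 -1.7113711 ]
[-0.8 -1.   1.9 -1.   1.6  1.1 -0.1 -0.3 -0.4  0.3 -0.2  0.8 -0.7  0.3
 -0.1 -0.2 -0.  -0.  -0.  -0.   0.  -0.   0.  -0.   0.  -0.  -0.  -0. ]
(0, 1) [ 0.57938426 -0.10042712 -1.72334959]
[-0.  -0.   0.  -0.  -0.   0.  -0.  -0.  -0.  -0.  -0.  -0.  -0.  -0.
 -0.  -0.  -0.1 -1.4 -1.6 -0.3 -0.2  0.5  1.3  0.3  0.6  0.2 -0.1 -0.3]
handle [[ 0.58581531 -0.04204271  0.067     ]] dial [[ 0.55989523 -0.22016669  0.117     ]]
scale c [ 0.5 -0.7] ang from -x cw -2.22
disc red [-21.   17.7] ang from -x cw 0.7
green [-35.3   0.2] ang from -x cw 0.01
bar red out [-12.7  12.9] ang from -x cw 0.8
bar red in [-1.2  1.7] ang from -x cw 0.95
bar far end [ 15.1 -10.2] ang from -x cw -2.55
disc red [-24.3  22. ] ang from -x cw 0.74
green [-36.7   0.6] ang from -x cw 0.02
red top [-1.   1.4] ang from -x cw 0.96
red end [-13.7  12.2] ang from -x cw 0.73
top far [ 12.5 -12.1] ang from -x cw -2.37
```

The unit fit agrees between the two cameras to about 2 mm and 0.01 rad, and the dial reads about 0.77 rad. Next I work out the hover pose over the dial.

```bash
cat >> h.py <<'E'
from scipy.spatial.transform import Rotation as Ro
def goal(pos,xang):
    s=ctrl.get_state(); R=Ro.from_rotvec(s['tool_rot']); p=np.array(s['position'])
    G=Ro.from_matrix(np.array([[np.cos(xang),np.sin(xang),0],[np.sin(xang),-np.cos(xang),0],[0,0,-1]]).T)
    print('t',round(s['time'],2),'pos',np.round(p,4),'xang',np.round(np.arctan2(R.as_matrix()[1,0],R.as_matrix()[0,0]),4),'tilt',np.round(R.as_matrix()[:,2],4))
    print('turn',np.round((R.inv()*G).as_rotvec(),4),'shift',np.round(R.inv().apply(np.array(pos)-p),4),'F',np.round(s['ft_force'],1),'M',np.round(s['torque'],2),'w',round(s['grip_width'],3))
E
python3 -c "
from h import *
goal([.560,-.220,.20],.657)"
```

```text
t 0.15 pos [ 0.165  -0.6283  0.2357] xang 0.2568 tilt [-4.0e-04  1.3e-03 -1.0e+00]
turn [-1.400e-03 -2.000e-04 -4.002e-01] shift [ 0.4858 -0.2946  0.0361] F [ 0.5 -0.5  0.4] M [-0.02 -0.04  0.02] w 1.002
```

{"fn": "step_arm", "kwargs": {"plan": [[[0,0,-0.04],[0.0486,-0.0295,0],0],[[0,0,-0.08],[0.0972,-0.0589,0],0],[[0,0,-0.12],[0.146,-0.088,0],0],[[0,0,-0.16],[0.194,-0.118,0],0],[[0,0,-0.2],[0.243,-0.147,0],0],[[0,0,-0.24],[0.291,-0.177,0.005],0],[[0,0,-0.28],[0.34,-0.206,0.012],0],[[0,0,-0.32],[0.389,-0.236,0.02],0],[[0,0,-0.36],[0.437,-0.265,0.028],0],[[0,0,-0.4],[0.486,-0.295,0.036],0]], "squeeze": 20}}

```text
time: 1.4
position: [0.561, -0.2188, 0.2001]
tool_rot: [2.973, 1.014, -0.0]
ft_force: [0.3, -0.7, 0.4]
grip_width: 1.001
```

```bash
python3 - <<'E'
from h import *
goal([.560,-.220,.117],.657)
c=ctrl.calibration('wrist'); im=ctrl.get_image('wrist'); cv2.imwrite('pics/w1.png',im[:,:,::-1]); np.save('c1.npy',c,allow_pickle=True)
goal([.560,-.220,.117],.657)
print(proj(c,[[.56,-.22,.129],[.56,-.22,.101]]))
E
```

```text
t 1.4 pos [ 0.561  -0.2188  0.2001] xang 0.6575 tilt [-2.e-04 -4.e-04 -1.e+00]
turn [0.0002 0.0004 0.0005] shift [-0.0015  0.0003  0.0831] F [ 0.3 -0.7  0.4] M [-0.08 -0.07 -0.01] w 1.001
t 1.45 pos [ 0.566  -0.209   0.1991] xang 0.6694 tilt [ 0.0033  0.0068 -1.    ]
turn [-0.0034 -0.0068  0.0124] shift [-0.0122  0.0052  0.082 ] F [ 3.9  6.5 -0.1] M [ 0.44 -0.37  0.09] w 1.002
[[318.76876791 254.13098174]
 [318.60017835 241.33865412]]
```

View pics/w1.png

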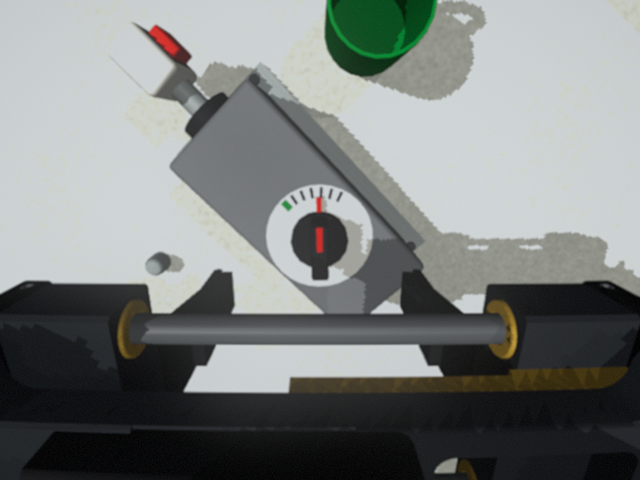

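The wrist picture has the bar upright at column 319–320 (red from row 204 to 250) and the disc centre at (319,239). The prediction was (319,241), so the alignment is good. Now descending.

{"fn": "step_arm", "kwargs": {"plan": [[[0,0,0],[0,0,0],0],[[0,0,0],[0,0,0.02],0],[[0,0,0],[0,0,0.035],0],[[0,0,0],[0,0,0.05],0],[[0,0,0],[0,0,0.06],0],[[0,0,0],[0,0,0.07],0],[[0,0,0],[0,0,0.07],0],[[0,0,0],[0,0,0.07],0],[[0,0,0],[0,0,0.07],0],[[0,0,0],[0,0,0.07],0]]}}

```text
time: 2.7
position: [0.5605, -0.22, 0.131]
tool_rot: [2.973, 1.013, 0.001]
ft_force: [-0.6, -0.4, -0.2]
grip_width: 0.996
```

```bash
python3 - <<'E'
from h import *
goal([.560,-.220,.118],.657)
E
```

```text
t 2.7 pos [ 0.5605 -0.22    0.131 ] xang 0.6568 tilt [ 7.e-04 -4.e-04 -1.e+00]
turn [ 0.0007 -0.0003 -0.0002] shift [-0.0004 -0.0003  0.013 ] F [-0.6 -0.4 -0.2] M [-0.   -0.01 -0.02] w 0.996
```

{"fn": "step_arm", "kwargs": {"plan": [[[0,0,0],[0,0,0.006],0],[[0,0,0],[0,0,0.012],60],[[0,0,0],[0,0,0.012],150],[[0,0,0],[0,0,0.012],200],[[0,0,0],[0,0,0.012],255],[[0,0,0],[0,0,0.012],255],[[0,0,0],[0,0,0.012],255],[[0,0,0],[0,0,0.012],255],[[0,0,0],[0,0,0.012],255],[[0,0,0],[0,0,0.012],255]], "squeeze": 20}}

```text
time: 3.95
position: [0.5609, -0.221, 0.1187]
tool_rot: [2.972, 1.012, 0.002]
ft_force: [2.1, -3.0, -2.0]
grip_width: 0.135
```

```bash
python3 - <<'E'
from h import *
goal([.560,-.220,.119],1.427)
E
```

```text
t 3.95 pos [ 0.5609 -0.221   0.1187] xang 0.6564 tilt [ 0.0019 -0.0016 -1.    ]
turn [ 2.500e-03  4.000e-04 -7.706e-01] shift [-0.0001 -0.0014 -0.0003] F [ 2.1 -3.  -2. ] M [-0.6  -0.6  -0.01] w 0.135
```

{"fn": "step_arm", "kwargs": {"plan": [[[0,0,-0.1],[0,0,0],255],[[0,0,-0.2],[0,0,0],255],[[0,0,-0.3],[0,0,0],255],[[0,0,-0.4],[0,0,0],255],[[0,0,-0.5],[0,0,0],255],[[0,0,-0.6],[0,0,0],255],[[0,0,-0.68],[0,0,0],255],[[0,0,-0.74],[0,0,0],255],[[0,0,-0.78],[0,0,0],255],[[0,0,-0.78],[0,0,0],255]]}}

```text
time: 5.2
position: [0.5607, -0.2209, 0.1186]
tool_rot: [2.366, 2.065, 0.001]
ft_force: [3.4, -3.3, -2.4]
grip_width: 0.136
```

```bash
python3 - <<'E'
from h import *
goal([.560,-.220,.119],1.427)
E
```

```text
t 5.2 pos [ 0.5607 -0.2209  0.1186] xang 1.4351 tilt [ 0.0015 -0.001  -1.    ]
turn [0.0016 0.0008 0.0081] shift [ 0.0008 -0.0008 -0.0004] F [ 3.4 -3.3 -2.4] M [-0.7  -0.79 -0.21] w 0.136
```

{"fn": "step_arm", "kwargs": {"plan": [[[0,0,-0.03],[0,0,0],255],[[0,0,-0.05],[0,0,0],255],[[0,0,-0.05],[0,0,0],255],[[0,0,-0.05],[0,0,0],255],[[0,0,-0.05],[0,0,0],255],[[0,0,-0.05],[0,0,0],255],[[0,0,-0.05],[0,0,0],255],[[0,0,-0.05],[0,0,0],255],[[0,0,-0.05],[0,0,0],255],[[0,0,-0.05],[0,0,0],255]]}}

```text
time: 6.45
position: [0.5607, -0.2208, 0.1187]
tool_rot: [2.312, 2.124, 0.001]
ft_force: [4.8, -4.1, -3.8]
grip_width: 0.143
```

```bash
python3 - <<'E'
from h import *
goal([.560,-.220,.119],1.427)
E
```

```text
t 6.45 pos [ 0.5607 -0.2208  0.1187] xang 1.4858 tilt [ 0.0015 -0.001  -1.    ]
turn [0.0016 0.0008 0.0588] shift [ 0.0008 -0.0008 -0.0003] F [ 4.8 -4.1 -3.8] M [-0.84 -0.93 -0.45] w 0.143
```

The moment rises to 0.45 N·m and the jaws are being wedged open, so the knob is on its stop. Releasing and rising.

{"fn": "step_arm", "kwargs": {"plan": [[[0,0,0],[0,0,0],200],[[0,0,0.03],[0,0,0],100],[[0,0,0.05],[0,0,0],0],[[0,0,0.05],[0,0,0],0],[[0,0,0.05],[0,0,-0.03],0],[[0,0,0.05],[0,0,-0.06],0],[[0,0,0.05],[0,0,-0.09],0],[[0,0,0.05],[0,0,-0.09],0],[[0,0,0.05],[0,0,-0.09],0],[[0,0,0.05],[0,0,-0.09],0]]}}

```text
time: 7.7
position: [0.5594, -0.2198, 0.2071]
tool_rot: [-2.363, -2.066, 0.002]
ft_force: [-0.3, -0.2, -0.2]
grip_width: 0.992
```

```bash
python3 - <<'E'
from h import *
goal([.586,-.042,.15],1.427)
c=ctrl.calibration('wrist'); im=ctrl.get_image('wrist'); cv2.imwrite('pics/w2.png',im[:,:,::-1])
print(proj(c,[[.5858,-.0420,.09]]))
E
```

```text
t 7.7 pos [ 0.5594 -0.2198  0.2071] xang 1.4368 tilt [-2.2e-03  9.0e-04 -1.0e+00]
turn [-0.0023 -0.0006  0.0098] shift [0.1797 0.0028 0.0572] F [-0.3 -0.2 -0.2] M [-0.02 -0.13 -0.01] w 0.992
[[321.95702578 -23.18579125]]
```

View pics/w2.png

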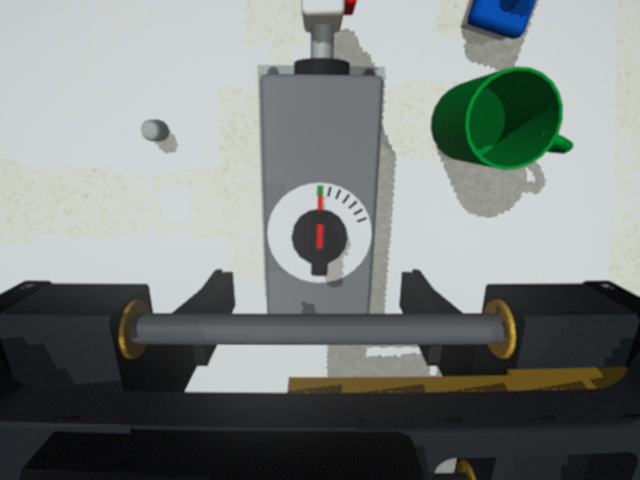

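The pointer now sits on the green mark (320,190), and the rod and handle lie at columns 322–323 near row 10. Moving over the handle.

{"fn": "step_arm", "kwargs": {"plan": [[[0,0,0],[0.03,0,0],0],[[0,0,0],[0.07,0.001,0],0],[[0,0,0.005],[0.11,0.002,0],0],[[0,0,0.01],[0.145,0.003,0],0],[[0,0,0.01],[0.168,0.004,0.02],0],[[0,0,0.01],[0.179,0.004,0.045],0],[[0,0,0.01],[0.179,0.004,0.057],0],[[0,0,0.01],[0.179,0.004,0.057],0],[[0,0,0.01],[0.179,0.004,0.057],0],[[0,0,0.01],[0.179,0.004,0.057],0]]}}

```text
time: 9.0
position: [0.5886, -0.0437, 0.1525]
tool_rot: [2.376, 2.054, 0.001]
ft_force: [0.1, 1.0, 0.7]
grip_width: 1.0
```

```bash
python3 - <<'E'
from h import *
goal([.5875,-.043,.062],1.427)
c=ctrl.calibration('wrist'); im=ctrl.get_image('wrist'); cv2.imwrite('pics/w3.png',im[:,:,::-1])
im=ctrl.get_image('top'); cv2.imwrite('pics/t3.png',im[150:350,250:550,::-1])
print(proj(c,[[.5868,-.0427,.09],[.5875,-.043,.067]]))
E
```

```text
t 9.0 pos [ 0.5886 -0.0437  0.1525] xang 1.4258 tilt [ 1.5e-03 -5.0e-04 -1.0e+00]
turn [ 0.0015  0.0002 -0.0012] shift [ 0.0006 -0.0014  0.0905] F [0.1 1.  0.7] M [-0.01 -0.11  0.04] w 1.0
[[314.80041928 256.38811279]
 [316.00339691 245.38446668]]
```

View pics/w3.png

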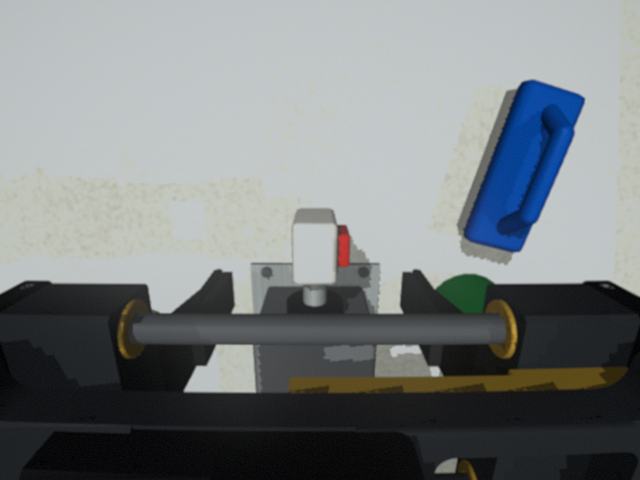

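View pics/t3.png

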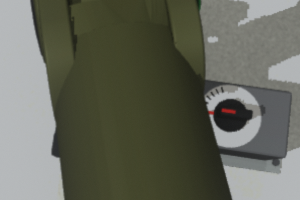

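The handle's top face is centred near (315,252) against a predicted (315,256), and the button shows at (344,246) on the right (+y). Descending and gripping.

{"fn": "step_arm", "kwargs": {"plan": [[[0,0,0],[0.001,-0.0015,0.02],0],[[0,0,0],[0.001,-0.0015,0.045],0],[[0,0,0],[0.001,-0.0015,0.07],0],[[0,0,0],[0.001,-0.0015,0.085],0],[[0,0,0],[0.001,-0.0015,0.09],0],[[0,0,0],[0.001,-0.0015,0.09],0],[[0,0,0],[0.001,-0.0015,0.09],0],[[0,0,0],[0.001,-0.0015,0.09],60],[[0,0,0],[0.001,-0.0015,0.09],90],[[0,0,0],[0.001,-0.0015,0.09],110]], "squeeze": 30}}

```text
time: 10.35
position: [0.5868, -0.042, 0.0617]
tool_rot: [2.375, 2.056, 0.0]
ft_force: [-1.0, -0.6, -0.2]
grip_width: 0.747
```

```bash
python3 - <<'E'
from h import *
goal([.5875,-.043,.062],1.427)
E
```

```text
t 10.35 pos [ 0.5868 -0.042   0.0617] xang 1.4267 tilt [ 3.e-04 -2.e-04 -1.e+00]
turn [ 0.0003  0.0002 -0.0003] shift [-0.0009  0.0008 -0.0003] F [-1.  -0.6 -0.2] M [-0.06 -0.05  0.  ] w 0.747
```

{"fn": "step_arm", "kwargs": {"plan": [[[0,0,0],[0,0,0],140],[[0,0,0],[0,0,0],170],[[0,0,0],[0,0,0],200],[[0,0,0],[0,0,0],255],[[0,0,0],[0,0,0],255],[[0,0,0],[0,0,0],255],[[0,0,0],[0,0,0],255],[[0,0,0],[0,0,0],255],[[0,0,0],[0,0,0],255],[[0,0,0],[0,0,0],255]]}}

```text
time: 11.6
position: [0.5876, -0.0419, 0.0618]
tool_rot: [2.374, 2.055, 0.002]
ft_force: [5.6, -0.5, -1.7]
grip_width: 0.35
```

```bash
python3 - <<'E'
from h import *
goal([.5875,-.043,.062],1.427)
print(ctrl.get_state()['grip_width']*87)
E
```

```text
t 11.6 pos [ 0.5876 -0.0419  0.0618] xang 1.4272 tilt [ 2.e-03 -2.e-04 -1.e+00]
turn [ 0.002  -0.0001  0.0002] shift [-0.0011  0.0001 -0.0002] F [ 5.6 -0.5 -1.7] M [-0.13 -1.62  0.32] w 0.35
30.459673734038752
```

The opening is about 31 mm, so the button is fully in. Now pulling the rod out.

{"fn": "step_arm", "kwargs": {"plan": [[[0,0,0],[0.003,0,0],255],[[0,0,0],[0.009,0,0],255],[[0,0,0],[0.016,0,0],255],[[0,0,0],[0.023,0,0],255],[[0,0,0],[0.03,0,0],255],[[0,0,0],[0.037,0,0],255],[[0,0,0],[0.044,0,0],255],[[0,0,0],[0.051,0,0],255],[[0,0,0],[0.057,0,0],255],[[0,0,0],[0.062,0,0],255]]}}

```text
time: 12.85
position: [0.5963, 0.0169, 0.0618]
tool_rot: [2.375, 2.052, -0.002]
ft_force: [4.6, -4.2, -0.5]
grip_width: 0.35
```

{"fn": "step_arm", "kwargs": {"plan": [[[0,0,0],[0.007,0,0],255],[[0,0,0],[0.014,0,0],255],[[0,0,0],[0.021,0,0],255],[[0,0,0],[0.028,0,0],255],[[0,0,0],[0.035,0,0],255],[[0,0,0],[0.042,0,0],255],[[0,0,0],[0.048,0,0],255],[[0,0,0],[0.053,0,0],255],[[0,0,0],[0.055,0,0],255],[[0,0,0],[0.055,0,0],255]]}}

```text
time: 14.1
position: [0.6043, 0.071, 0.0618]
tool_rot: [2.375, 2.052, -0.003]
ft_force: [4.2, -4.0, 0.2]
grip_width: 0.345
```

```bash
python3 - <<'E'
from h import *
goal(np.array([.5876,-.0419,.062])+.12*np.array([.1432,.9897,0]),1.427)
c=ctrl.calibration('wrist'); im=ctrl.get_image('wrist'); cv2.imwrite('pics/w4.png',im[:,:,::-1])
im=ctrl.get_image('scene'); cv2.imwrite('pics/s4.png',im[:,:,::-1])
E
```

```text
t 14.1 pos [0.6043 0.071  0.0618] xang 1.4252 tilt [ 9.0e-04 -3.7e-03 -1.0e+00]
turn [ 0.0014  0.0035 -0.0018] shift [ 0.0058 -0.0004 -0.0002] F [ 4.2 -4.   0.2] M [-0.88 -1.24  0.28] w 0.345
```

View pics/w4.png

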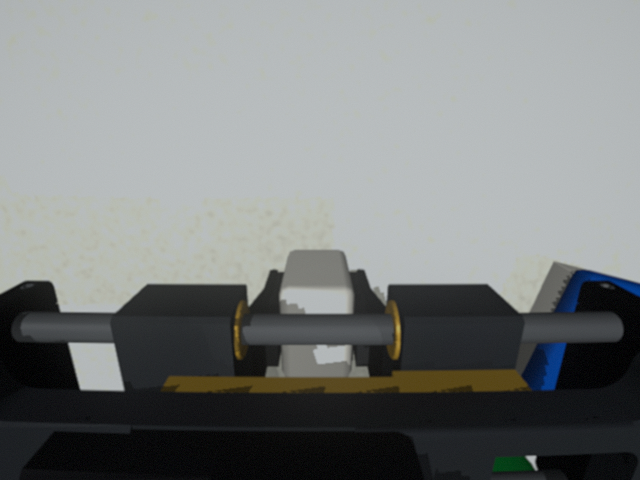

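View pics/s4.png

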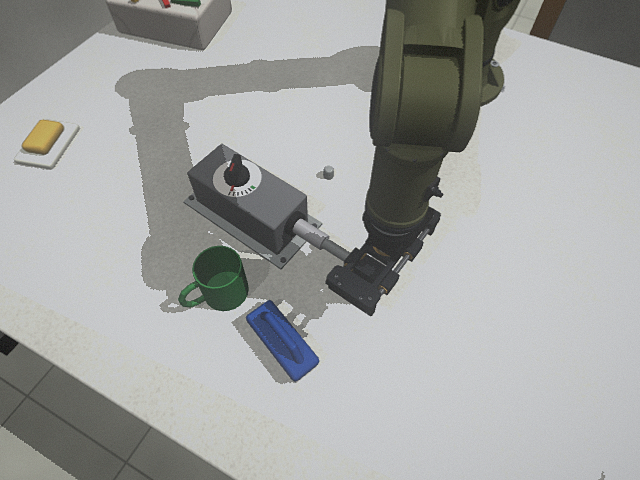

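The rod is out about 114 mm with the spring pulling at about 4 N, the dial has followed, and the loose things look undisturbed. Easing on to the hard stop.

{"fn": "step_arm", "kwargs": {"plan": [[[0,0,0],[0.002,0,0],255],[[0,0,0],[0.004,0,0],255],[[0,0,0],[0.006,0,0],255],[[0,0,0],[0.008,0,0],255],[[0,0,0],[0.008,0,0],255],[[0,0,0],[0.008,0,0],255],[[0,0,0],[0.008,0,0],255],[[0,0,0],[0.008,0,0],255],[[0,0,0],[0.008,0,0],255],[[0,0,0],[0.008,0,0],255]]}}

```text
time: 15.45
position: [0.6052, 0.0771, 0.0618]
tool_rot: [2.375, 2.05, -0.006]
ft_force: [2.4, -7.1, 1.9]
grip_width: 0.349
```

```bash
python3 - <<'E'
from h import *
goal(np.array([.5876,-.0419,.062])+.12*np.array([.1432,.9897,0]),1.427)
im=ctrl.get_image('scene'); cv2.imwrite('pics/s5.png',cv2.resize(im[135:275,155:355,::-1],None,fx=4,fy=4,interpolation=cv2.INTER_CUBIC))
p=[.5782,-.1021,-1.7153]; cs=ctrl.calibration('scene')
print(ctrl.get_state()['qd'])
for u in [(320,160)]: pass
E
```

```text
t 15.45 pos [0.6052 0.0771 0.0618] xang 1.4239 tilt [-1.0e-04 -5.9e-03 -1.0e+00]
turn [ 0.0007  0.0059 -0.0031] shift [-0.0003 -0.0004 -0.0002] F [ 2.4 -7.1  1.9] M [-1.39 -0.92  0.24] w 0.349
[ 0.00156906 -0.0011903  -0.00065417  0.00051909  0.00079814  0.00036219
  0.00051732]
```

View pics/s5.png

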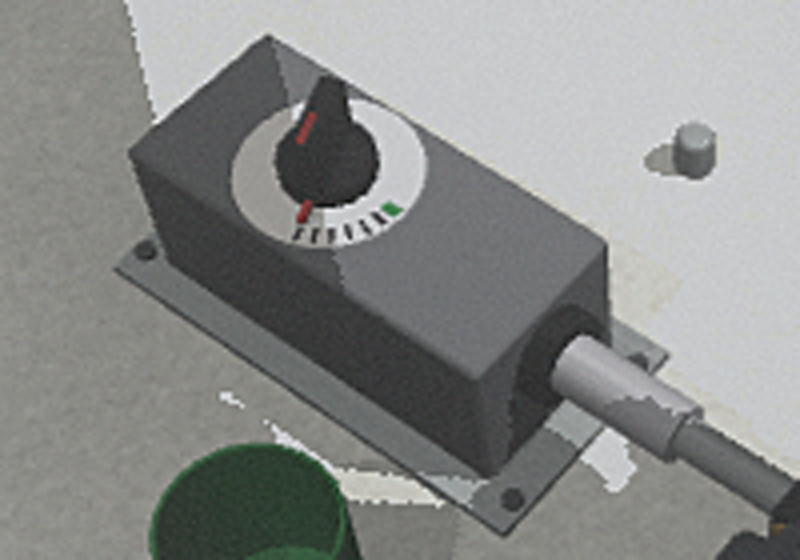

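```bash
python3 - <<'E'
from h import *
cs=ctrl.calibration('scene'); p=[.5772,-.1014,-1.7153]
for uv,z in [((305,212),.101),((314,114),.129),((299,143),.129)]:
    P=atz(cs,np.array(uv)/4+[155,135],z); d=P[:2]-p[:2]; q=np.array([[np.cos(p[2]),np.sin(p[2])],[-np.sin(p[2]),np.cos(p[2])]])@d*1000-[120,0]
    print(q,np.arctan2(q[1],-q[0]))
im=ctrl.get_image('wrist'); cv2.imwrite('pics/w5.png',im[:,:,::-1])
s=ctrl.get_state(); print(s['time'],s['position'],s['ft_force'])
E
```

```text
[-14.94884087  29.07378752] 1.0958778597750534
[-1.38842536  2.45437349] 1.055983564347793
[-7.16090579 17.78723679] 1.1880619868170053
15.55 [0.60518982 0.07709132 0.06178859] [ 2.98875536 -7.50624064  0.56357148]
```

View pics/w5.png

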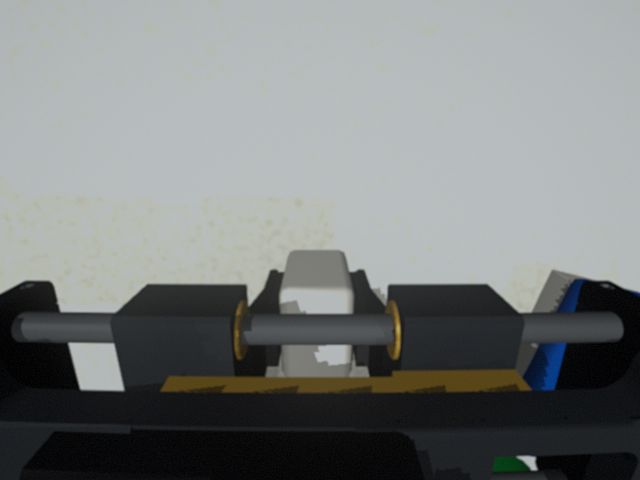

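The handle sits at the same place between the pads, (316,275) before and after, so it hasn't slipped. The dial reads about 1.1–1.2 rad and the pull has risen to about 7.5 N, so the rod is on its end stop. Handing in.

```bash
python3 -c "
from bench import ctrl
print(ctrl.close_job()); s=ctrl.get_state(); print(s['time'],s['position'],s['ft_force'],s['grip_width'])"
```

```text
the job is handed in; nothing more can be done
None
the job is handed in; nothing more can be done
```

I turned the dial back to its zero stop with the rod still in. I then squeezed the handle and button with 30 N and pulled the rod out to its second stop. The job was handed in at about 15.6 s with the handle still gripped; no verdict is reported.

- **Dial at zero:** the red pointer was on the green mark, and the moment rose to 0.45 N·m against the stop.
- **Rod out:** the tool travelled 120.3 mm with no visible slip of the handle. The pull rose from about 4 N to 7.5 N, which I took as reaching the end stop.
- **Button in:** the opening read about 30.5 mm, slightly under the stated 32 mm when squeezed. I put this down to width calibration and took the button as fully in.
- **Dial at the end:** three readings from the scene camera gave 1.06–1.19 rad, a little under the nominal 1.2 but inside the 1.0–1.4 range.
- **Cup, brush and cap:** none looks moved in the pictures. I did not measure their positions again.

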